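# Seat the key tray on its rod and rest ring

### The job

Pick up the round stainless key tray by its wooden hub, lower it squarely over the stand's upright rod and push it down, the stiff orange collar sliding ahead of it, until the dish sits down on the grey rest ring, whose height is set differently each time and must be found by feel. Hold it pressed there with about 16 N for one second to seat it, never forcing it beyond 25 N (if it catches on the rod, ease off and straighten it). Then let go, leaving the tray seated and the other things on the shelf where they are.

Things in the scene. Friction and masses are not known exactly. Their poses are not given: they have to be found in the camera images.
- tray_mid (a point): Centre of the key tray's wooden hub. Loose stainless dish 130 mm across, rim 14 mm high, round a square upright plywood hub 36 x 36 x 70 mm, to be gripped; 0.2-0.4 kg. A 14.5 mm hole runs through the hub, top to underside. The point is 35 mm above the tray's flat underside; z is up along the hole, x and y square to the hub's sides.
- stand: The stand, fixed to the shelf: a dark round base 110 mm across, 14 mm thick, with a bright upright rod of 12 mm diameter in its middle. Origin: centre of the base's underside, on the rod's axis; z is up. The rod's top is 106 mm above the origin; its last 1.5 mm is bevelled to 9.6 mm.
- collar (a joint): Orange rubber-lined collar round the rod (34 mm across, 12 mm thick). It slides down against a steady drag of 6 to 7 N (the tray's weight does not move it) and stays where left. Value: m pushed down; 0 = highest, its top 71 mm above the stand's origin. It starts at 0 to 0.012; it can go down to 0.045, so the rest ring always stops the tray first.
- powerbank: Bystander: glossy red power bank 100 x 55 x 20 mm; origin: centre of its underside.
- jar: Bystander: small glass jar with a white clip-on lid, 58 mm across, 62 mm tall; origin: centre of its underside.
- hairclip: Bystander: turquoise plastic hair clip 80 x 22 x 18 mm; origin: centre of its underside.
- watch: Bystander: grey smartwatch on its white disc, 60 mm across (straps 90 mm along x), 19 mm tall; origin: centre of its underside.
- sealcase: Bystander: dark blue name-seal case 70 x 20 x 18 mm lying between the tray and the stand; origin: centre of its underside.
- housekey: Bystander: flat door key 68 mm long, 4 mm thick; origin: centre of its round bow, underside.
- glassescase: Bystander: green spectacle case 155 x 60 x 42 mm; origin: centre of its underside.
- rest: The rest on the stand's base, round the rod and collar: a grey rubber-faced ring, 80 mm outside, 60 mm inside, clamped at a height set differently each time: its flat top is 30 to 44 mm above the stand's origin. The tray's flat underside lands on it; the rubber gives 1 mm per 10 N. Origin: centre of the base's top, 14 mm above the stand's origin, whatever the ring's height (that is not measured).
Not all that is in view belongs to the job. Of the things that look like the part that bears tray_mid, take the one that is farthest from the robot's base at the start.

How it is judged:
By the outcome, as a careful person would: the job done as asked, in the order asked, and still so for the second after the job is handed in, with the robot touching nothing.
It also fails if it takes over 72 s, if anything falls off the work surface, if the arm or the gripper's body presses on something with over 40 N, if the wrist force passes 120 N, or if a joint passes its speed limit or range.

### The arm

A 7-joint arm with a two-finger parallel gripper is mounted at the origin on the work surface. World frame = base frame: x ahead of the robot, y to its left, z up, the work surface at z = 0. Lengths are in m, angles in degrees, forces in N, time in s.
With the tool pointing down it reaches from about 0.4 to 0.85 m from the base axis. Payload 10.4 kg.
Tool frame: the origin (TCP) lies on the centre line of the jaws, within the pads' length; the fingertips stand 19 mm ahead of it and the grasp point (between the pads) is the TCP (manip.tip_reach is the distance from the TCP to the fingertips, in m); z points along the fingers, y is the line along which they close (so a half turn about z gives the same grasp; the last joint's range is limited). The gripper opens to 85 mm and grips with 20 to 120 N. Pads are 22 mm wide; open, the fingers measure 114 mm over their backs; the gripper's body (76 mm by 85 mm) begins 54 mm behind the grasp point. The pads swing forward as they close: fully open they stand 13 mm farther back than shut.
Start: joints at [67.575, 19.034, -3.707, 83.658, 1.238, 77.344, -5.071], TCP at [0.225, -0.583, 0.25] pointing down, gripper open.
Joint ranges: [-148.97, 148.97], [-28.65, 121.19], [-84.17, 76.75], [9.2, 138.47], [-72.65, 252.65], [3.7, 117.97], [-149.18, 149.18]. Speed limits (degrees/s): [127.2, 127.2, 159.86, 159.86, 180, 180, 180].

### API

Orientations are given as [roll, pitch, yaw] about the fixed x, y, z axes, in that order (R = Rz(yaw) Ry(pitch) Rx(roll)).
In Python, from workcell import manip gives the robot as it stands.
- The arm moves only by the tool drive_tool, never from a script. Its argument "increments" is a list of rows, each a list of 5 numbers: the shift along the world's x, y, z in mm, then the turn about the world's z in rad, then the opening in per cent of the stroke, from 0 (shut) to 100 (fully open). A call has 1 to 20 rows; each row shifts and turns the commanded pose from where the row before left it; what a row does not reach is not made up. A row lasts 1/8 s, in which the tool goes at most 62.5 mm and 10.7 degrees, less where a joint would pass 70% of its speed; a pose out of reach is approached as far as the arm can. A call with a gripper value outside its range is refused whole. The fingers move at their own pace and stop on an object; the grip force is fixed at half the most. Time passes only in rows, so rows that do not move let the fingers close. It gives the time, the measured TCP pose, the force, the opening and the grip force at its end, in the units of the state.
- manip.state(): the state, without advancing time (a new reading comes with each control period).
- manip.grab_frame(name): name is "side" or "top"; returns a dict with "pixels" (400x640x3 uint8, red, green, blue), "fovy" (degrees; the focal length in pixels is half the picture's height over the tangent of half this angle, whatever the lens; pixels are square), "cx", "cy" (the principal point, pixels), "dist" ([k1, k2, p1, p2, k3] as OpenCV has them; the pictures are not rectified), "view" (4x4, takes a point from world to camera coordinates). Camera axes: x right, y up, looking along -z (the intrinsics and any distortion apply to the point x, -y, -z); pixel columns grow to the right and rows downward; lengths in m; the calibration is good to about 2 mm. A picture is of the moment at which its call begins. There is no depth.
- manip.hand_in(): hands the job in; it is judged then, once.
Trained networks look in the newest picture that a camera, given by its name, has taken for a name from the list of things; names that differ only in an ending like _2 or _b are one class to them, and where a whole thing is asked for, a point or a joint stands for the part that bears it (a point fixed in the world has none). Each returns a list of dicts, best first, with "p" (0 to 1); they miss things now and then, are a little off and sometimes report something else, mostly with a low value. They report only what shows in the picture. A call takes as long as a camera call. They do not tell look-alikes from the thing itself.
- manip.outline_of(query, camera): "region" (400x640 bool, what is visible of it) and "location" ([column, row] in pixels, amid what is visible of it).
The state is a dict: "clock": time; "q": joint angles; "joint_velocities": joint speeds; "tau": joint torques, N m; "tool_pos": TCP position; "tcp_rot": TCP orientation; "force": force on the tool from outside, world axes, zero at the start; "ft_torque": the same for the moment, N m; "opening": opening from 0.0 (shut) to 1.0 (fully open); "grip_force": force on a finger pad.
Only numpy, scipy, OpenCV 4.12 (cv2) and the standard library are available. Lean on these libraries where they do the work, as an engineer would, in place of code of your own. Each camera call takes 0.05 s, during which the arm holds its last target. There are 200 camera calls.

## Working session

There is one attempt and no reset: what is moved stays moved. The work goes in short steps, Python scripts to look and compute and a tool call to move; the robot and the scene stay as the last step left them, time stands still between calls to the robot, and variables do not carry over. Pictures are saved under pics/ and viewed, at most 10 in all, crops included, and the job is handed in when it is done.

Besides the shell and the picture viewer there is one more tool, called by a JSON object that holds its "op" and its "data", one argument or row to a line. drive_tool: Moves the arm, as the interface text tells. Its arguments: {"type":"object","properties":{"increments":{"type":"array","items":{"type":"array","items":{"type":"number"}}}},"required":["increments"]}

```bash
mkdir -p pics; ls; python3 - <<'E'
from workcell import manip
import cv2,numpy as np
s=manip.state()
for k in('clock','tool_pos','tcp_rot','force','opening'):print(k,s[k])
for n in('side','top'):
    f=manip.grab_frame(n);cv2.imwrite(f'pics/{n}0.png',f['pixels'][:,:,::-1])
    print(n,f['fovy'],f['cx'],f['cy'],f['dist'],np.round(f['view'],3).tolist())
    for q in('tray_mid','stand','collar','rest','sealcase'):
        for r in manip.outline_of(q,n)[:3]:
            print(q,round(r['p'],2),np.round(r['location']),r['region'].sum())
E
```

```text
pics
clock 0.0
tool_pos [ 0.22519119 -0.58264988  0.249512  ]
tcp_rot [-1.79918352e+02  3.18189956e-03  2.11310765e+01]
force [ 0.02251456 -0.53959916 -0.65321808]
opening 0.9991594150490423
side 45.741524630781825 324.40906182875545 203.3745736802243 [-0.01974612  0.          0.          0.          0.        ] [[0.99, -0.139, -0.017, -0.455], [0.096, 0.589, 0.802, -0.148], [-0.102, -0.796, 0.597, -1.48], [0.0, 0.0, 0.0, 1.0]]
tray_mid 0.7 [340. 193.] 777
tray_mid 0.7 [291. 210.] 882
tray_mid 0.7 [276. 178.] 699
stand 0.91 [329. 268.] 925
rest 0.58 [332. 265.] 457
sealcase 0.58 [349. 232.] 131
top 42.31913368399914 313.15755817891306 198.6739365315778 [0.01966622 0.         0.         0.         0.        ] [[0.022, -1.0, 0.01, 0.049], [0.996, 0.023, 0.091, -0.488], [-0.091, 0.008, 0.996, -1.583], [0.0, 0.0, 0.0, 1.0]]
tray_mid 0.9 [261. 183.] 1344
tray_mid 0.84 [224. 240.] 1413
tray_mid 0.74 [230. 298.] 1414
stand 0.92 [375. 209.] 1011
collar 0.27 [373. 213.] 522
collar 0.17 [334. 183.] 141
rest 0.83 [373. 212.] 475
sealcase 0.46 [333. 183.] 105
```

View pics/side0.png

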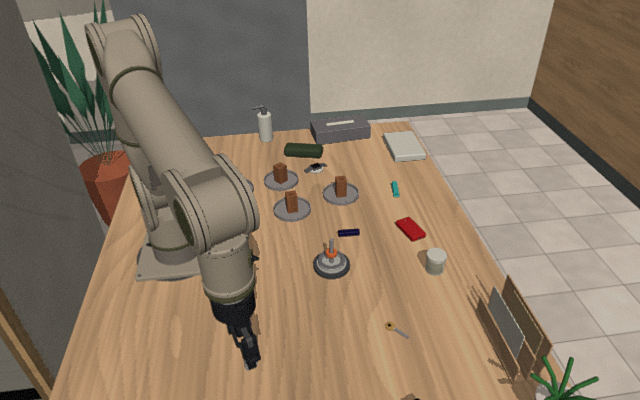

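View pics/top0.png

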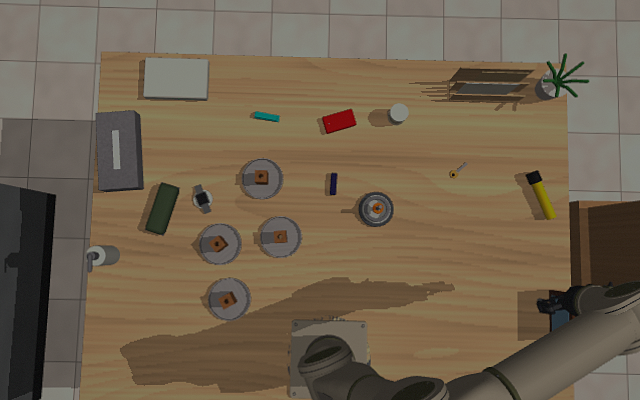

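The target is the tray at top (261,178) / side (340,193), the farthest of four look-alikes from the base at top (330,360). The stand is at top (376,209) / side (331,263), with the seal case between them at (333,184). I'll fit the tray and stand models to the outlines in both views.

```bash
cat > h.py <<'E'
from workcell import manip
import cv2,numpy as np
from scipy.optimize import minimize
def cam(f):
    fl=200/np.tan(np.radians(f['fovy']/2))
    return np.array([[fl,0,f['cx']],[0,fl,f['cy']],[0,0,1]]),np.array(f['dist'],float),np.array(f['view'])
def proj(c,P):
    K,d,V=c;p=np.atleast_2d(P)@V[:3,:3].T+V[:3,3];p=p*[1,-1,-1]
    return cv2.projectPoints(p.reshape(-1,1,3),np.zeros(3),np.zeros(3),K,d)[0].reshape(-1,2)
def ray(c,uv):
    K,d,V=c;n=cv2.undistortPoints(np.array([[uv]],float),K,d)[0,0]
    return -V[:3,:3].T@V[:3,3], V[:3,:3].T@np.array([n[0],-n[1],-1])
def tri(c1,u1,c2,u2):
    (o1,d1),(o2,d2)=ray(c1,u1),ray(c2,u2)
    t=np.linalg.lstsq(np.c_[d1,-d2],o2-o1,rcond=None)[0];a,b=o1+t[0]*d1,o2+t[1]*d2
    return (a+b)/2,np.linalg.norm(a-b)
A=np.linspace(0,2*np.pi,72,endpoint=False)
def cyl(r,z0,z1,x=0,y=0): return np.concatenate([np.c_[x+r*np.cos(A),y+r*np.sin(A),0*A+z] for z in(z0,z1)])
def box(w,z0,z1,yaw):
    return np.array([[*(w/2**.5*np.array([np.cos(a),np.sin(a)])),z] for z in(z0,z1) for a in yaw+np.pi/4+np.pi/2*np.arange(4)])
S=4
def mask(c,parts,off):
    m=np.zeros((400*S,640*S),np.uint8)
    for p in parts:
        q=cv2.convexHull(((proj(c,p+off)+.5)*S*16-8).astype(np.float32))
        cv2.fillPoly(m,[q.astype(np.int32)],1,shift=4)
    return cv2.resize(m.astype(np.float32),(640,400),interpolation=cv2.INTER_AREA)
E
cat > m1.py <<'E'
from h import *
loc={'side':{'tray_mid':(340,193),'stand':(331,266)},'top':{'tray_mid':(261,180),'stand':(375,209)}}
C={};R={};crops=[]
for n in('side','top'):
    f=manip.grab_frame(n);C[n]=cam(f)
    for q in('tray_mid','stand'):
        r=min(manip.outline_of(q,n),key=lambda r:np.hypot(*(np.array(r['location'])-loc[n][q])))
        R[n,q]=r['region'].astype(np.float32)
        u,v=loc[n][q];im=f['pixels'][v-36:v+36,u-48:u+48,::-1].copy()
        im=cv2.resize(im,None,fx=4,fy=4,interpolation=cv2.INTER_CUBIC)
        cs,_=cv2.findContours(cv2.resize(r['region'][v-36:v+36,u-48:u+48].astype(np.uint8),None,fx=4,fy=4),0,2)
        cv2.drawContours(im,cs,-1,(0,255,0),1);crops.append(im)
        print(n,q,r['location'],r['p'])
np.savez('reg.npz',**{a+b:v for (a,b),v in R.items()})
cv2.imwrite('pics/crops.png',np.vstack([np.hstack(crops[:2]),np.hstack(crops[2:])]))
def go(q,parts,p0):
    def cost(p,n):return np.abs(mask(C[n],parts(p),[p[0],p[1],0])-R[n,q]).sum()
    for cams in(('side','top'),('top',),('side',)):
        k=len(p0);sim=np.vstack([p0]+[np.array(p0)+np.eye(k)[i]*[.02,.02,.3][i] for i in range(k)])
        r=minimize(lambda p:sum(cost(p,n) for n in cams),p0,method='Nelder-Mead',options=dict(initial_simplex=sim,xatol=1e-4,fatol=.1))
        print(q,cams,np.round(r.x,4),r.fun)
for q in('tray_mid','stand'):
    p,e=tri(C['side'],loc['side'][q],C['top'],loc['top'][q]);print(q,'tri',p,e)
    if q=='tray_mid': go(q,lambda p:[cyl(.065,0,.014),box(.036,0,.07,p[2])],[*p[:2],.2])
    else: go(q,lambda p:[cyl(.055,0,.014),cyl(.006,0,.106),cyl(.04,.014,.037),cyl(.017,.03,.068)],[*p[:2]])
E
python3 m1.py
```

```text
side tray_mid [340.8, 192.7] 0.95
side stand [329.1, 264.8] 0.57
top tray_mid [262.8, 180.5] 0.88
top stand [377.0, 207.5] 0.92
tray_mid tri [5.46487907e-01 2.25276462e-01 1.11132004e-04] 0.003913533111842112
tray_mid ('side', 'top') [0.5499 0.2201 0.2019] 96.0625
tray_mid ('top',) [0.5502 0.2201 0.1785] 45.5
tray_mid ('side',) [0.5492 0.2163 0.0525] 26.5
stand tri [ 0.46097827 -0.1362869  -0.00456486] 0.0006746859375156884
stand ('side', 'top') [ 0.4608 -0.1379] 127.6875
stand ('top',) [ 0.4615 -0.1373] 51.3125
stand ('side',) [ 0.4606 -0.1396] 69.6875
```

View pics/crops.png

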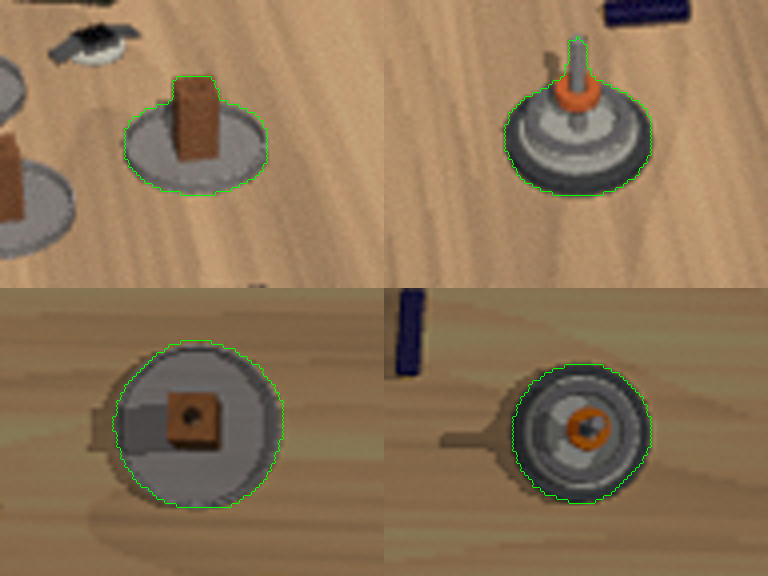

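```bash
python3 - <<'E'
from h import *
f=manip.grab_frame('top');c=cam(f);hsv=cv2.cvtColor(f['pixels'],cv2.COLOR_RGB2HSV)
sub=hsv[165:190,248:275]
m=((hsv[...,1]>135)&(hsv[...,0]<16));m[:165]=0;m[190:]=0;m[:,:248]=0;m[:,275:]=0
print(m.sum());m=m.astype(np.float32)
for y in np.radians(range(-20,25,4)):
    g=lambda p:np.abs(mask(c,[box(.036,.0005,.07,y)],[p[0],p[1],0])-m).sum()
    r=minimize(g,[.55,.22],method='Nelder-Mead',options=dict(initial_simplex=[[.55,.22],[.56,.22],[.55,.23]],xatol=1e-4))
    print(round(np.degrees(y)),np.round(r.x,4),r.fun)
E
```

```text
164
-20 [0.548  0.2225] 51.9375
-16 [0.5497 0.2219] 46.9375
-12 [0.5504 0.2214] 42.125
-8 [0.5498 0.222 ] 39.375
-4 [0.5491 0.2224] 36.0625
0 [0.5507 0.2215] 34.875
4 [0.551  0.2216] 32.25
8 [0.5508 0.222 ] 33.6875
12 [0.5497 0.2218] 39.0625
16 [0.5493 0.2218] 43.625
20 [0.5508 0.2216] 47.375
24 [0.5508 0.2217] 52.8125
```

{"op": "drive_tool", "data": {
  "increments": [
    [22,40,0,-0.014,100],
    [22,40,0,-0.014,100],
    [22,40,0,-0.014,100],
    [22,40,0,-0.014,100],
    [22,40,0,-0.014,100],
    [22,40,0,-0.014,100],
    [22,40,0,-0.014,100],
    [22,40,0,-0.014,100],
    [22,40,0,-0.014,100],
    [22,40,0,-0.014,100],
    [10,40,0,-0.014,100],
    [10,40,0,-0.014,100],
    [10,40,0,-0.014,100],
    [10,40,0,-0.014,100],
    [10,40,0,-0.014,100],
    [10,40,0,-0.014,100],
    [10,40,0,-0.014,100],
    [10,40,0,-0.014,100],
    [10,40,0,-0.014,100],
    [10,40,0,-0.014,100]
  ]
}}

```text
clock: 3.45
tool_pos: [0.5457, 0.2181, 0.2505]
tcp_rot: [180.0, -0.0, 5.0]
force: [0.4, -0.2, 0.4]
opening: 0.999
grip_force: 0.0
```

{"op": "drive_tool", "data": {
  "increments": [
    [4,2,-25,0,100],
    [0,0,-35,0,100],
    [0,0,-35,0,100],
    [0,0,-35,0,100],
    [0,0,-30,0,100],
    [0,0,-25,0,100],
    [0,0,-15,0,100],
    [0,0,0,0,100]
  ]
}}

```text
clock: 4.45
tool_pos: [0.5489, 0.2188, 0.0497]
tcp_rot: [180.0, 0.1, 5.1]
force: [-1.0, 0.0, 1.1]
opening: 0.999
grip_force: 0.0
```

```bash
python3 - <<'E'
from h import *
s=manip.state();print(s['tool_pos'],s['force'])
cr=[]
for n,u,v in(('side',340,185),('top',262,178)):
    f=manip.grab_frame(n);cr.append(cv2.resize(f['pixels'][v-36:v+36,u-48:u+48,::-1],None,fx=4,fy=4,interpolation=cv2.INTER_CUBIC))
cv2.imwrite('pics/pre.png',np.hstack(cr))
E
```

```text
[0.54892175 0.21881637 0.04968168] [-0.98304136  0.03442539  1.12543771]
```

View pics/pre.png

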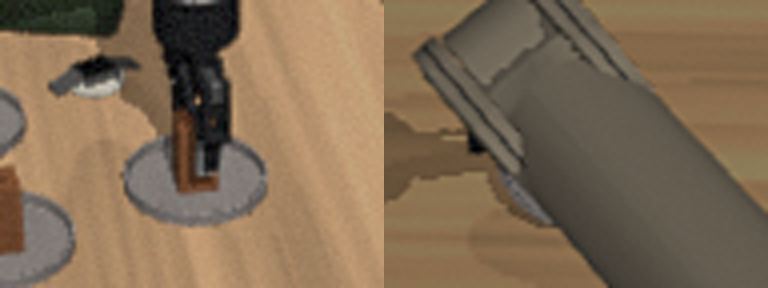

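The side crop shows the near finger (212,160) in front of the hub at (197,150), inside the dish. The top view is hidden by the arm. Closing now.

{"op": "drive_tool", "data": {
  "increments": [
    [1,1,0,0,60],
    [0,0,0,0,40],
    [0,0,0,0,20],
    [0,0,0,0,0],
    [0,0,0,0,0],
    [0,0,0,0,0],
    [0,0,0,0,0],
    [0,0,0,0,0]
  ]
}}

```text
clock: 5.55
tool_pos: [0.5508, 0.2202, 0.0511]
tcp_rot: [-180.0, -0.1, 5.1]
force: [-0.9, -1.3, 6.1]
opening: 0.423
grip_force: 58.6
```

{"op": "drive_tool", "data": {
  "increments": [
    [0,0,15,0,0],
    [0,0,30,0,0],
    [0,0,40,0,0],
    [0,0,40,0,0],
    [-5,-20,15,0,0],
    [-10,-40,0,0,0],
    [-10,-40,0,0,0],
    [-10,-40,0,0,0],
    [-10,-40,0,0,0],
    [-10,-40,0,0,0],
    [-10,-40,0,0,0],
    [-10,-40,0,0,0],
    [-10,-35,0,0,0],
    [-5,-23,0,0,0],
    [0,0,0,0,0],
    [0,0,0,0,0]
  ]
}}

```text
clock: 7.55
tool_pos: [0.4604, -0.137, 0.1906]
tcp_rot: [-180.0, -0.0, 5.1]
force: [0.6, -0.5, -2.6]
opening: 0.422
grip_force: 58.6
```

```bash
cat > look.py <<'E'
from h import *
import sys
s=manip.state()
for k in('clock','tool_pos','tcp_rot','force','ft_torque','opening'):print(k,np.round(s[k],4))
T=s['tool_pos'];cr=[]
for n in('side','top'):
    f=manip.grab_frame(n);c=cam(f)
    u,v=np.round(proj(c,[.461,-.138,.11])[0]).astype(int);print(n,'crop origin',u-48,v-48)
    cr.append(cv2.resize(f['pixels'][v-48:v+48,u-48:u+48,::-1],None,fx=4,fy=4,interpolation=cv2.INTER_CUBIC))
    np.save(n+'.npy',f['pixels'])
cv2.imwrite('pics/'+sys.argv[1],np.hstack(cr))
E
python3 look.py over.png
```

```text
clock 7.55
tool_pos [ 0.4604 -0.137   0.1906]
tcp_rot [-1.799858e+02 -7.500000e-03  5.146100e+00]
force [ 0.5734 -0.4681 -2.5736]
ft_torque [ 0.0582 -0.0088  0.0011]
opening 0.4219
side crop origin 283 189
top crop origin 333 158
```

View pics/over.png

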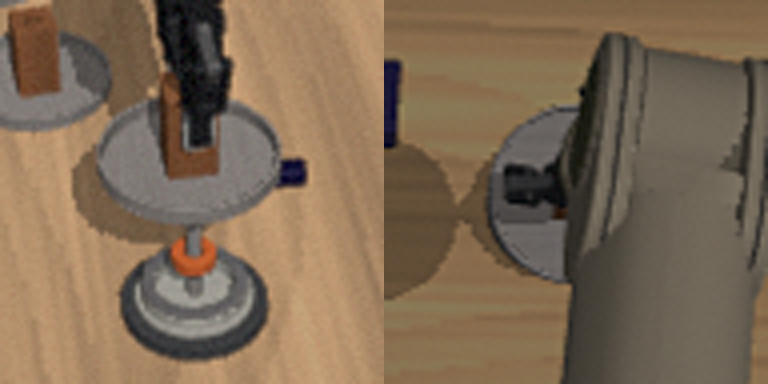

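The side crop shows the held dish centred near (189,160) with the rod below at x≈193. In the top crop the dish's left part is visible at (520,195). I'll fit the dish to get its offset from the tool.

```bash
cat > fit.py <<'E'
from h import *
s=manip.state();T=np.array(s['tool_pos']);z=T[2]-.0511
for n in('side','top'):
    f=manip.grab_frame(n);c=cam(f)
    for q in ('tray_mid','stand'):
        P=[T[0],T[1],z] if q=='tray_mid' else [.461,-.138,0]
        u=proj(c,P)[0];L=manip.outline_of(q,n)
        if not L: print(n,q,'none');continue
        r=min(L,key=lambda r:np.hypot(*(np.array(r['location'])-u)))
        R=r['region'].astype(np.float32);print(n,q,round(r['p'],2),r['location'],np.round(u,1),R.sum())
        W=np.ones_like(R)
        if q=='tray_mid':
            parts=[cyl(.065,0,.014)]
            if n=='side': W[:round(u[1])+3,round(u[0])-14:round(u[0])+16]=0
            else: W[:,round(u[0])-3:]=0
        else:
            parts=[cyl(.055,0,.014)]
            b=proj(c,[.461,-.138,.014])[0]
            if n=='side': W[:round(b[1])-2]=0
            else: 
                print('skip');continue
        g=lambda p:(W*np.abs(mask(c,parts,[p[0],p[1],P[2]])-R)).sum()
        x=minimize(g,P[:2],method='Nelder-Mead',options=dict(initial_simplex=[P[:2],[P[0]+.01,P[1]],[P[0],P[1]+.01]],xatol=1e-4))
        print('  fit',np.round(x.x,4),x.fun,'minus nominal mm',np.round((x.x-P[:2])*1e3,1))
E
python3 fit.py
```

```text
side tray_mid 0.59 [327.0, 231.6] [330.6 229.2] 1115.0
  fit [ 0.4581 -0.1379] 41.0 minus nominal mm [-2.5 -1. ]
side stand 0.74 [333.1, 266.8] [331.2 265.3] 915.0
  fit [ 0.4608 -0.1401] 18.875 minus nominal mm [-0.2 -2.1]
top tray_mid 0.71 [371.1, 210.1] [381.6 205.7] 488.0
  fit [ 0.4604 -0.1371] 211.625 minus nominal mm [-0.1 -0.3]
top stand none
```

{"op": "drive_tool", "data": {
  "increments": [
    [2,-0.7,-10,0,0],
    [0,0,-10,0,0],
    [0,0,-8,0,0],
    [0,0,0,0,0],
    [0,0,0,0,0]
  ]
}}

```text
clock: 8.57
tool_pos: [0.4625, -0.1387, 0.1625]
tcp_rot: [180.0, -0.0, 5.1]
force: [1.0, -0.3, -2.1]
opening: 0.422
grip_force: 58.6
```

```bash
sed -i "s/else: W\[:,round(u\[0\])-3:\]=0/else: W[:,372:]=0; W[194:214,358:]=0/" fit.py; python3 fit.py
```

```text
side tray_mid 0.73 [326.9, 239.2] [331.4 237.1] 1086.0
  fit [ 0.4616 -0.1383] 41.1875 minus nominal mm [-0.9  0.4]
side stand 0.88 [328.4, 267.5] [331.2 265.3] 813.0
  fit [ 0.4612 -0.1377] 18.0625 minus nominal mm [0.2 0.3]
top tray_mid 0.85 [370.8, 210.9] [380.9 205.8] 492.0
  fit [ 0.4605 -0.1367] 6.9375 minus nominal mm [-2.  2.]
top stand none
```

{"op": "drive_tool", "data": {
  "increments": [
    [0,0.3,-2,0,0],
    [0,0,-2,0,0],
    [0,0,-1,0,0],
    [0,0,-1,0,0],
    [0,0,-1,0,0],
    [0,0,0,0,0]
  ]
}}

```text
clock: 9.62
tool_pos: [0.4623, -0.1384, 0.1553]
tcp_rot: [180.0, 0.0, 5.1]
force: [-0.3, 0.1, -3.5]
opening: 0.421
grip_force: 58.6
```

{"op": "drive_tool", "data": {
  "increments": [
    [0,0,-1.5,0,0],
    [0,0,-1.5,0,0],
    [0,0,-1.5,0,0],
    [0,0,-1.5,0,0],
    [0,0,0,0,0]
  ]
}}

```text
clock: 10.25
tool_pos: [0.4623, -0.1384, 0.1492]
tcp_rot: [-180.0, 0.0, 5.1]
force: [-0.4, 0.7, -3.2]
opening: 0.425
grip_force: 58.6
```

{"op": "drive_tool", "data": {
  "increments": [
    [0,0,-3,0,0],
    [0,0,-3,0,0],
    [0,0,-3,0,0],
    [0,0,-3,0,0],
    [0,0,-3,0,0],
    [0,0,-3,0,0],
    [0,0,0,0,0]
  ]
}}

```text
clock: 11.12
tool_pos: [0.4622, -0.1383, 0.1311]
tcp_rot: [-180.0, 0.0, 5.1]
force: [-0.1, -0.9, -3.2]
opening: 0.427
grip_force: 58.6
```

{"op": "drive_tool", "data": {
  "increments": [
    [0,0,-2,0,0],
    [0,0,-2,0,0],
    [0,0,-2,0,0],
    [0,0,-2,0,0],
    [0,0,-2,0,0],
    [0,0,-2,0,0],
    [0,0,0,0,0]
  ]
}}

```text
clock: 12.0
tool_pos: [0.4622, -0.1384, 0.1192]
tcp_rot: [-180.0, 0.0, 5.1]
force: [-0.7, -0.1, -3.2]
opening: 0.424
grip_force: 58.6
```

{"op": "drive_tool", "data": {
  "increments": [
    [0,0,-1.5,0,0],
    [0,0,-1.5,0,0],
    [0,0,-1.5,0,0],
    [0,0,-1.5,0,0],
    [0,0,-1.5,0,0],
    [0,0,-1.5,0,0],
    [0,0,-1.5,0,0],
    [0,0,-1.5,0,0],
    [0,0,0,0,0]
  ]
}}

```text
clock: 13.12
tool_pos: [0.4624, -0.1384, 0.1073]
tcp_rot: [180.0, -0.0, 5.1]
force: [-1.6, -0.2, 1.7]
opening: 0.421
grip_force: 59.0
```

{"op": "drive_tool", "data": {
  "increments": [
    [0,0,-1.5,0,0],
    [0,0,-1.5,0,0],
    [0,0,-1.5,0,0],
    [0,0,-1.5,0,0],
    [0,0,-1.5,0,0],
    [0,0,-1,0,0]
  ]
}}

```text
clock: 13.88
tool_pos: [0.4624, -0.1384, 0.0988]
tcp_rot: [180.0, -0.0, 5.1]
force: [-1.7, 1.4, 3.6]
opening: 0.423
grip_force: 59.2
```

{"op": "drive_tool", "data": {
  "increments": [
    [0,0,-0.8,0,0],
    [0,0,-0.8,0,0],
    [0,0,-0.8,0,0],
    [0,0,-0.8,0,0]
  ]
}}

```text
clock: 14.38
tool_pos: [0.4624, -0.1384, 0.0956]
tcp_rot: [180.0, -0.0, 5.1]
force: [-0.4, 0.8, 3.8]
opening: 0.422
grip_force: 59.2
```

{"op": "drive_tool", "data": {
  "increments": [
    [0,0,-0.7,0,0],
    [0,0,-0.7,0,0]
  ]
}}

```text
clock: 14.62
tool_pos: [0.4624, -0.1384, 0.0942]
tcp_rot: [180.0, -0.0, 5.1]
force: [-0.9, 0.2, 2.7]
opening: 0.421
grip_force: 59.2
```

{"op": "drive_tool", "data": {
  "increments": [
    [0,0,-0.7,0,0]
  ]
}}

```text
clock: 14.75
tool_pos: [0.4624, -0.1384, 0.0935]
tcp_rot: [180.0, -0.0, 5.1]
force: [-0.8, 0.8, 3.4]
opening: 0.422
grip_force: 59.2
```

{"op": "drive_tool", "data": {
  "increments": [
    [0,0,-0.7,0,0],
    [0,0,-0.6,0,0]
  ]
}}

```text
clock: 15.0
tool_pos: [0.4624, -0.1384, 0.0922]
tcp_rot: [180.0, -0.0, 5.1]
force: [-0.9, 1.1, 3.7]
opening: 0.421
grip_force: 59.2
```

{"op": "drive_tool", "data": {
  "increments": [
    [0,0,-0.7,0,0],
    [0,0,-0.6,0,0]
  ]
}}

```text
clock: 15.25
tool_pos: [0.4624, -0.1384, 0.0909]
tcp_rot: [180.0, -0.0, 5.1]
force: [-1.0, 0.6, 3.9]
opening: 0.426
grip_force: 59.2
```

{"op": "drive_tool", "data": {
  "increments": [
    [0,0,-0.7,0,0],
    [0,0,-0.6,0,0]
  ]
}}

```text
clock: 15.5
tool_pos: [0.4623, -0.1384, 0.0896]
tcp_rot: [180.0, -0.0, 5.1]
force: [-1.4, 0.7, 2.8]
opening: 0.424
grip_force: 59.2
```

{"op": "drive_tool", "data": {
  "increments": [
    [0,0,-0.7,0,0],
    [0,0,-0.6,0,0]
  ]
}}

```text
clock: 15.75
tool_pos: [0.4624, -0.1384, 0.0883]
tcp_rot: [180.0, -0.0, 5.1]
force: [0.1, 0.5, 3.1]
opening: 0.425
grip_force: 59.2
```

{"op": "drive_tool", "data": {
  "increments": [
    [0,0,-0.7,0,0],
    [0,0,-0.6,0,0]
  ]
}}

```text
clock: 16.0
tool_pos: [0.4623, -0.1384, 0.087]
tcp_rot: [180.0, -0.0, 5.1]
force: [-0.1, 0.4, 3.2]
opening: 0.42
grip_force: 59.2
```

{"op": "drive_tool", "data": {
  "increments": [
    [0,0,-0.7,0,0],
    [0,0,-0.6,0,0]
  ]
}}

```text
clock: 16.25
tool_pos: [0.4624, -0.1384, 0.0857]
tcp_rot: [180.0, -0.0, 5.1]
force: [-0.6, -0.6, 3.4]
opening: 0.419
grip_force: 59.2
```

{"op": "drive_tool", "data": {
  "increments": [
    [0,0,-0.7,0,0],
    [0,0,-0.6,0,0]
  ]
}}

```text
clock: 16.5
tool_pos: [0.4624, -0.1384, 0.0844]
tcp_rot: [180.0, -0.0, 5.1]
force: [-0.5, 1.1, 3.3]
opening: 0.426
grip_force: 59.2
```

{"op": "drive_tool", "data": {
  "increments": [
    [0,0,-0.7,0,0],
    [0,0,-0.6,0,0]
  ]
}}

```text
clock: 16.75
tool_pos: [0.4624, -0.1384, 0.0831]
tcp_rot: [180.0, -0.0, 5.1]
force: [-0.5, 1.0, 6.1]
opening: 0.423
grip_force: 59.2
```

{"op": "drive_tool", "data": {
  "increments": [
    [0,0,-0.5,0,0],
    [0,0,0,0,0]
  ]
}}

```text
clock: 17.0
tool_pos: [0.4624, -0.1384, 0.0828]
tcp_rot: [180.0, -0.0, 5.1]
force: [-2.2, 1.2, 6.9]
opening: 0.423
grip_force: 59.4
```

{"op": "drive_tool", "data": {
  "increments": [
    [0,0,-0.7,0,0],
    [0,0,0,0,0]
  ]
}}

```text
clock: 17.25
tool_pos: [0.4625, -0.1384, 0.0824]
tcp_rot: [180.0, -0.0, 5.1]
force: [-2.1, 1.0, 9.8]
opening: 0.421
grip_force: 59.9
```

{"op": "drive_tool", "data": {
  "increments": [
    [0,0,-0.8,0,0],
    [0,0,-0.4,0,0],
    [0,0,0,0,0]
  ]
}}

```text
clock: 17.62
tool_pos: [0.4626, -0.1384, 0.0817]
tcp_rot: [180.0, -0.0, 5.1]
force: [-5.1, 0.9, 16.2]
opening: 0.427
grip_force: 60.4
```

{"op": "drive_tool", "data": {
  "increments": [
    [-0.3,0,0,0,0],
    [0,0,0,0,0],
    [0,0,0,0,0],
    [0,0,0,0,0]
  ]
}}

```text
clock: 18.12
tool_pos: [0.4625, -0.1384, 0.0817]
tcp_rot: [180.0, -0.0, 5.1]
force: [-4.1, 2.4, 15.4]
opening: 0.421
grip_force: 60.3
```

{"op": "drive_tool", "data": {
  "increments": [
    [0,0,-0.4,0,0],
    [0,0,0,0,0],
    [0,0,0,0,0],
    [0,0,0,0,0]
  ]
}}

```text
clock: 18.62
tool_pos: [0.4625, -0.1384, 0.0816]
tcp_rot: [180.0, -0.0, 5.1]
force: [-5.7, 2.5, 18.7]
opening: 0.428
grip_force: 60.6
```

{"op": "drive_tool", "data": {
  "increments": [
    [0,0,0,0,0],
    [0,0,0,0,0],
    [0,0,0,0,0],
    [0,0,0,0,0],
    [0,0,0,0,0],
    [0,0,0,0,0],
    [0,0,0,0,0],
    [0,0,0,0,0],
    [0,0,0,0,0],
    [0,0,0,0,0]
  ]
}}

```text
clock: 19.88
tool_pos: [0.4625, -0.1384, 0.0816]
tcp_rot: [180.0, -0.0, 5.1]
force: [-4.8, 2.8, 18.3]
opening: 0.424
grip_force: 60.6
```

{"op": "drive_tool", "data": {
  "increments": [
    [0,0,0,0,0],
    [0,0,0.8,0,0],
    [0,0,0.8,0,0],
    [0,0,0,0,0]
  ]
}}

```text
clock: 20.38
tool_pos: [0.4623, -0.1384, 0.0823]
tcp_rot: [180.0, -0.0, 5.1]
force: [-0.9, 1.0, 7.7]
opening: 0.424
grip_force: 59.5
```

{"op": "drive_tool", "data": {
  "increments": [
    [0,0,0,0,60],
    [0,0,0,0,80],
    [0,0,0,0,100],
    [0,0,0,0,100],
    [0,0,0,0,100],
    [0,0,0,0,100],
    [0,0,0,0,100],
    [0,0,0,0,100]
  ]
}}

```text
clock: 21.38
tool_pos: [0.462, -0.1384, 0.0819]
tcp_rot: [180.0, -0.0, 5.1]
force: [0.2, 0.7, -0.2]
opening: 1.0
grip_force: 0.0
```

Released. Now I'll retreat straight up and look.

{"op": "drive_tool", "data": {
  "increments": [
    [0,0,5,0,100],
    [0,0,15,0,100],
    [0,0,30,0,100],
    [0,0,40,0,100],
    [0,0,40,0,100],
    [0,-40,20,0,100],
    [0,-50,0,0,100],
    [0,-50,0,0,100],
    [0,-50,0,0,100],
    [0,-20,0,0,100],
    [0,0,0,0,100]
  ]
}}

```text
clock: 22.75
tool_pos: [0.4618, -0.3491, 0.2324]
tcp_rot: [-180.0, -0.0, 5.0]
force: [-0.1, 0.4, 0.2]
opening: 0.998
grip_force: 0.0
```

```bash
python3 look.py end.png
```

```text
clock 22.75
tool_pos [ 0.4618 -0.3491  0.2324]
tcp_rot [-1.799906e+02 -2.130000e-02  4.988300e+00]
force [-0.0712  0.4001  0.1602]
ft_torque [ 0.0559 -0.0109 -0.0341]
opening 0.998
side crop origin 283 189
top crop origin 333 158
```

View pics/end.png

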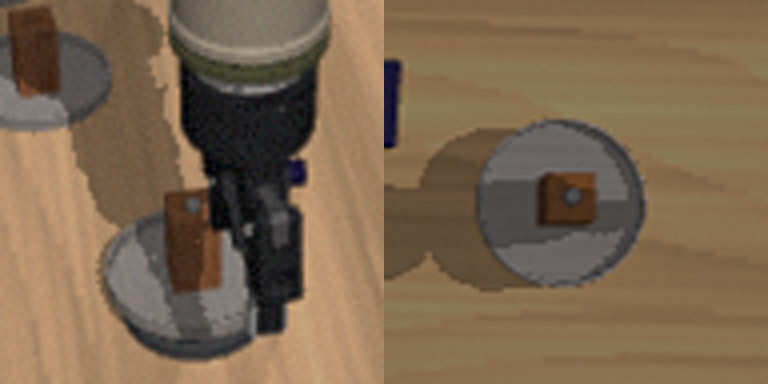

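The tray sits level on the stand. The rod tip shows in the hub's hole at top crop (572,196), the seal case is where it was, and the gripper is clear.

```bash
python3 -c "
from workcell import manip
print(manip.hand_in())"
```

```text
the job is handed in; nothing more can be done
None
```

The tray is seated on the rest ring (about 32 mm above the stand's origin by feel), was held for just over 1 s at 18–19 N on the wrist sensor (about 15 N on the ring by my estimate), then released, and the job is handed in at about 23 s; I checked the last picture only around the stand.

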